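Push the vial rack home in the code reader and start the scan

ROBOT

A 7-joint arm with a two-finger parallel gripper is mounted at the origin on the work surface. World frame = base frame: x ahead of the robot, y to its left, z up, the work surface at z = 0. Lengths are in m, angles in rad, forces in N, time in s.
With the tool pointing down it reaches from about 0.425 to 0.875 m from the base axis. Payload 4.7 kg.
Tool frame: the origin (TCP) lies on the front face of the gripper's body, between the roots of the fingers; the fingertips stand 70 mm ahead of it and the grasp point (between the pads) lies 51 mm ahead of it; z points along the fingers, y is the direction in which the jaws open and shut (so a half turn about z gives the same grasp; the last joint's range is limited). The gripper opens to 87 mm and grips with 3 to 60 N. Pads are 19 mm wide; open, the fingers measure 117 mm over their backs; the gripper's body (75 mm by 190 mm) begins 51 mm behind the grasp point.
Start: joints at [-1.136, 0.321, -0.07, 1.45, 0.023, 1.371, -0.057], TCP at [0.266, 0.593, 0.292] pointing down, gripper open.
Joint ranges: [-2.86, 2.86], [-0.3, 2.09], [-1.38, 1.24], [0.06, 2.45], [-1.56, 4.7], [0.09, 2.05], [-2.69, 2.69]. Speed limits (rad/s): [2.57, 2.57, 3.14, 3.14, 3.14, 3.14, 3.14].

INTERFACE

Orientations are given as [roll, pitch, yaw] about the fixed x, y, z axes, in that order (R = Rz(yaw) Ry(pitch) Rx(roll)).
In Python, from plant import state, imaging, workorder gives the robot as it stands. The module is installed in compiled form; this text tells all that it offers.
- The arm moves only by the shell command python3 -m handwheel 'ROWS' [FORCE]. ROWS is JSON, one flat list of numbers, 7 for each row, row after row: the turn, a rotation vector about the tool's x, y, z scaled (see below), then the shift along the tool's x, y, z scaled (see below), then the gripper command: -1 is fully open, 1 is shut, values between are in proportion. A call has 1 to 5 rows; each row shifts and turns the commanded pose from where the row before left it, along the tool's axes as they then stand; what a row does not reach is not made up. The controller multiplies each number of a shift by 0.2 m and each number of a turn by pi/4 rad. A row lasts 1/10 s, in which the tool goes at most 50 mm and 8.59 degrees, less where a joint would pass 70% of its speed; a pose out of reach is approached as far as the arm can. A call with a number of a shift or a turn outside -1 to 1 is refused whole. A call with a gripper value outside its range is refused whole. The fingers move at their own pace and stop on an object; FORCE is the grip in N (left out, the last holds). Time passes only in rows, so rows that do not move let the fingers close. It gives the time, the measured TCP pose, the force and the opening at its end, in the units of the state.
- state(): the state, without advancing time (a new reading comes with each control period).
- imaging.read_camera(name): name is "side" or "top"; returns a dict with "color" (384x512x3 uint8, red, green, blue), "range_z" (384x512 float32, m along the optical axis (not along the pixel's ray), 0 where there is no reading), "K" (3x3 intrinsics, pixels), "dist_coeffs" ([k1, k2, p1, p2, k3] as OpenCV has them; the pictures are not rectified), "eye" and "rotation" of the camera in the world. Camera axes: x right, y down, z forward; pixel columns grow to the right and rows downward; lengths in m; the calibration is good to about 2 mm. A picture is of the moment at which its call begins.
- workorder.job_done(): hands the job in, once; it reports no verdict.
The state is a dict: "time_s": time; "joint_pos": joint angles; "qvel": joint speeds; "effort": joint torques, N m; "ee_pos": TCP position; "orientation": TCP orientation; "ft_force": force on the tool from outside, world axes, zero at the start; "wrist_torque": the same for the moment, N m; "width": finger opening in m.
Only numpy, scipy, OpenCV 4.12 (cv2) and the standard library are available. Lean on these libraries where they do the work, as an engineer would, in place of code of your own. Each camera call takes 0.05 s, during which the arm holds its last target.

TASK

Push the vial rack along the bench into the code reader until it covers the dark rectangle and sits squarely in the corner, one side against the side guide and its front against the end stop, then press the reader's scan key fully down and let go. Only push the rack by its sides: do not lift or tip it and do not touch the vials in it. Leave everything else on the bench where it is.

Things in the scene. Friction and masses are not known exactly. Their poses are not given: they have to be found in the camera images.
- rack: White vial rack, a solid block 90 (its x) x 130 (its y) x 38 mm high, with 15 blue-capped vials; 0.3 to 0.6 kg, slides when pushed. Origin: centre of its underside, z up; side faces 45 mm from it along x, 65 mm along y. At the start it stands nearer and to the right of the reader, its x within about 20 degrees of straight ahead from the robot.
- vials: The 15 vials fixed in the rack; their blue caps (diameter 16) stand 14 mm proud of the rack's top, to 52 above the bench, 17 mm or more inside the rack's x faces and 9 mm or more inside its y faces. Same origin and axes as the rack.
- home (a point): Where the rack's origin lies when it is fully home in the code reader, on the bench; a dark flush inlay 90 x 130 shows the place. x points along the side guide towards the end stop, y towards the side guide, z up. The end stop's face is at x = +45 mm, the side guide's face at y = +65 mm.
- reader: The code reader, fixed to the bench. Origin: the inner corner where stop and guide faces meet, on the bench; axes as home. End stop: aluminium bar 30 high, 18 thick, from y = -150 to +6 mm. Side guide: aluminium bar 30 high, 6 thick, from x = 0 back to -195 mm. White housing beyond the guide: 50 high, x from -130 to +20, y from +6 to +106 mm.
- key_top (a point): Centre of the top of the reader's round scan key (grey cap, diameter 28, in a black surround) on top of the housing; it is pressed straight down.
- key (a joint): Travel of the scan key: 0 up, 0.006 m fully pressed; a spring brings it back up, fully down takes 5 N.
- wash_bottle: Bystander, to be left alone: white plastic wash bottle, diameter 60, 150 tall, standing (mm). Origin: centre of its underside.
- dropper_bottle: Bystander, to be left alone: small amber dropper bottle, diameter 32, 65 tall, standing (mm). Origin: centre of its underside.
- beaker: Bystander, to be left alone: clear beaker, rim diameter 70, 85 tall, standing (mm). Origin: centre of its underside.
- loose_vial: Bystander, to be left alone: single capped vial, diameter 16, 48 tall, standing by itself on the bench (mm). Origin: centre of its underside.
- tip_box: Bystander, to be left alone: grey box with a clear lid, 85 x 122 x 65, no vials in it (mm). Origin: centre of its underside.
- dish: Bystander, to be left alone: flat round clear dish with lid, diameter 92, 18 high (mm). Origin: centre of its underside.
- pen: Bystander, to be left alone: marker pen lying flat, about 130 long, 12 thick (mm). Origin: on its underside, about mid-length; x along it.
Not all that is in view belongs to the job. Leave any purple look-alike of the rack alone.

How it is judged:
By the outcome, as a careful person would: the job done as asked, in the order asked, and still so for the second after the job is handed in, with the robot touching nothing.
It also fails if it takes over 64 s, if anything falls off the work surface, if the arm or the gripper's body presses on something with over 40 N, if the wrist force passes 120 N, or if a joint passes its speed limit or range.

## Working session

There is one attempt and no reset: what is moved stays moved. The work goes in short steps, Python scripts to look and compute and a shell command to move; the robot and the scene stay as the last step left them, time stands still between calls to the robot, and variables do not carry over. Pictures are saved under pics/ and viewed, and the job is handed in when it is done.

```bash
mkdir -p pics; cat > h.py <<'E'
import numpy as np, cv2
from plant import state, imaging, workorder
def cam(n,f=None):
    d=imaging.read_camera(n)
    if f: cv2.imwrite('pics/'+f,d['color'][:,:,::-1])
    np.save('/tmp/'+n+'.npy',d,allow_pickle=True)
    return d
def ld(n): return np.load('/tmp/'+n+'.npy',allow_pickle=True).item()
def plane(d,uv,z):
    uv=np.array(uv,float).reshape(-1,1,2)
    p=cv2.undistortPoints(uv,np.array(d['K']),np.array(d['dist_coeffs'])).reshape(-1,2)
    r=np.c_[p,np.ones(len(p))]@np.array(d['rotation']).T
    e=np.array(d['eye']); t=(z-e[2])/r[:,2]
    return e+t[:,None]*r
def rng(d,uv):
    uv=np.array(uv).reshape(-1,2)
    p=cv2.undistortPoints(uv.astype(float).reshape(-1,1,2),np.array(d['K']),np.array(d['dist_coeffs'])).reshape(-1,2)
    zz=np.array([d['range_z'][int(v),int(u)] for u,v in uv])
    return np.array(d['eye'])+(np.c_[p,np.ones(len(p))]*zz[:,None])@np.array(d['rotation']).T
E
python3 - <<'E'
from h import *
np.set_printoptions(precision=4,suppress=True)
print(state())
for n in('top','side'):
    d=cam(n,n+'0.png'); print(d['K'],d['dist_coeffs'],d['eye'],d['rotation'])
E
```

```text
{'time_s': 0.0, 'joint_pos': array([-1.1359,  0.3218, -0.0701,  1.4517,  0.0226,  1.3708, -0.0569]), 'qvel': array([-0.    , -0.0003, -0.0003,  0.0021, -0.0025,  0.0012, -0.    ]), 'effort': array([  0.0002, -49.128 ,  -0.4039, -31.2536,  -0.064 ,   0.0436,
         0.0002]), 'ee_pos': array([0.2654, 0.5929, 0.2912]), 'orientation': array([-3.1397,  0.0001,  2.7208]), 'ft_force': array([ 0.3096, -0.2051, -0.211 ]), 'wrist_torque': array([-0.0141, -0.0019,  0.0108]), 'width': 0.08704593165153884}
[[496.7664   0.     252.4379]
 [  0.     496.7664 190.3622]
 [  0.       0.       1.    ]] [-0.0009  0.      0.      0.      0.    ] [ 0.3423 -0.0873  1.5408] [-3.0631 -0.0162 -1.5673]
[[394.3739   0.     253.0857]
 [  0.     394.3739 193.9777]
 [  0.       0.       1.    ]] [-0.0389  0.      0.      0.      0.    ] [-0.1979  0.8838  1.1153] [-2.2944  0.0053 -2.54  ]
```

```bash
sed -i "s/np.array(d\['rotation'\])/RM(d)/" h.py; cat >> h.py <<'E'
from scipy.spatial.transform import Rotation as Ro
def RM(d): return Ro.from_euler('xyz',d['rotation']).as_matrix()
E
python3 - <<'E'
from h import *
np.set_printoptions(precision=4,suppress=True)
d=ld('top'); print(RM(d)); print(RM(ld('side')))
print(rng(d,[[256,192],[100,100],[400,300]]))
E
```

```text
[[ 0.0035 -0.9969  0.0784]
 [-0.9999 -0.0048 -0.0158]
 [ 0.0162 -0.0784 -0.9968]]
[[-0.8244 -0.3714  0.427 ]
 [-0.5659  0.5481 -0.6158]
 [-0.0053 -0.7494 -0.6621]]
[[ 0.4582 -0.1228  0.003 ]
 [ 0.7454  0.3675  0.0022]
 [ 0.1271 -0.5678 -0.0042]]
```

View pics/top0.png

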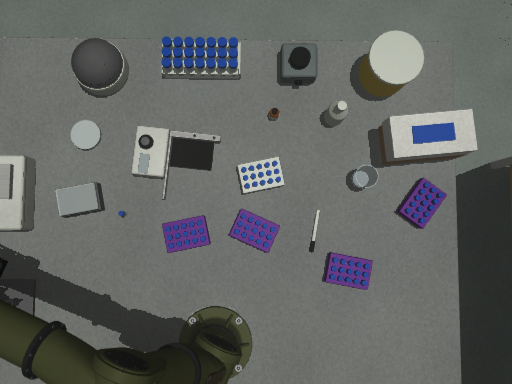

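View pics/side0.png

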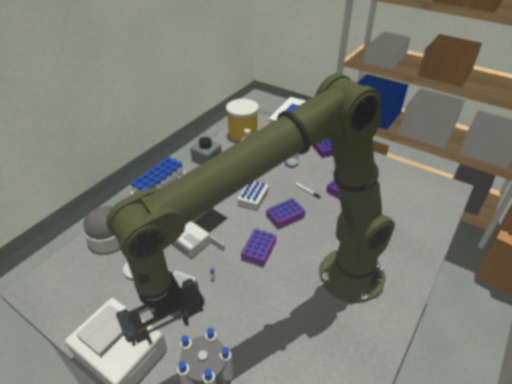

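```bash
python3 - <<'E'
from h import *
d=ld('top'); c=d['color'][100:260,120:320,::-1]
cv2.imwrite('pics/crop0.png',cv2.resize(c,None,fx=4,fy=3.75,interpolation=cv2.INTER_CUBIC) if 0 else cv2.resize(c[:150],None,fx=4,fy=4,interpolation=cv2.INTER_CUBIC))
E
```

```text
(no output)
```

View pics/crop0.png

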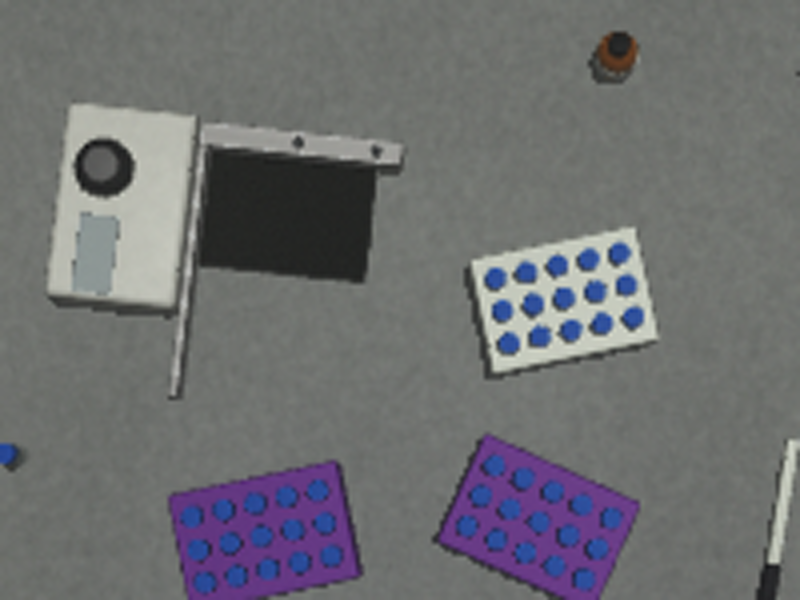

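```bash
cat >> h.py <<'E'
def subpix_rect(mask):
    n,l,s,c=cv2.connectedComponentsWithStats(mask.astype(np.uint8))
    return n,l,s,c
def fitquad(d,mask,z):
    cn=max(cv2.findContours(mask.astype(np.uint8),cv2.RETR_EXTERNAL,cv2.CHAIN_APPROX_NONE)[0],key=cv2.contourArea)
    w=plane(d,cn.reshape(-1,2),z)
    r=cv2.minAreaRect((w[:,:2]*1000).astype(np.float32))
    return r,cn
def rackpose(d,ctr=None,R=60,b=0.038):
    hsv=cv2.cvtColor(d['color'],cv2.COLOR_RGB2HSV)
    # blue caps
    m=(hsv[...,0]>105)&(hsv[...,0]<125)&(hsv[...,1]>120)&(hsv[...,2]>80)
    n,l,s,c=cv2.connectedComponentsWithStats(m.astype(np.uint8),connectivity=4)
    return [(c[i],s[i,4]) for i in range(1,n) if s[i,4]>8]
E
python3 - <<'E'
from h import *
np.set_printoptions(precision=4,suppress=True)
d=ld('top'); img=d['color'].astype(int); hsv=cv2.cvtColor(d['color'],cv2.COLOR_RGB2HSV)
print(hsv[175,254],hsv[152,190],hsv[215,190],hsv[170,250], hsv[168,265])
roi=np.zeros(img.shape[:2],bool)
# inlay
roi[:]=0; roi[130:175,168:218]=1
m=(hsv[...,2]<60)&roi
r,cn=fitquad(d,m,0); print('inlay',r, m.sum())
roi[:]=0; roi[150:200,230:292]=1
m=((hsv[...,2]>150)|((hsv[...,0]>100)&(hsv[...,0]<130)&(hsv[...,1]>100)))&roi
m=cv2.morphologyEx(m.astype(np.uint8),cv2.MORPH_OPEN,np.ones((3,3)))
r,cn=fitquad(d,m,0.038); print('rack',r,cv2.boxPoints(r))
k=[(262,175)]
print(rng(d,[[146,142],[155,160],[260,170],[274,115]]))
# black surround
roi[:]=0; roi[130:155,135:157]=1
m=(hsv[...,2]<70)&roi
n,l,s,c=cv2.connectedComponentsWithStats(m.astype(np.uint8)); print(s,c); 
E
```

```text
[111 175 156] [60 13 38] [ 60   7 111] [107  43 106] [ 40  15 200]
inlay ((578.8018798828125, 78.89960479736328), (131.5475311279297, 94.09569549560547), 84.390869140625) 1257
rack ((509.2933654785156, -136.1302490234375), (87.54517364501953, 127.77318572998047), 11.716316223144531) [[ 453.4596  -82.4635]
 [ 479.4059 -207.5745]
 [ 565.1272 -189.797 ]
 [ 539.1808  -64.686 ]]
[[ 0.6013  0.2075  0.0696]
 [ 0.5507  0.1841  0.0452]
 [ 0.5229 -0.134   0.0372]
 [ 0.6917 -0.1762  0.0445]]
[[     0      0    512    384 196504]
 [   139    135     14     14    104]] [[255.558  191.5263]
 [145.8654 141.8269]]
```

```bash
cat >> h.py <<'E'
def edges(d,ax,rng1,lo,hi,thr):
    # scan along v (ax=0) or u (ax=1) from lo to hi for first crossing of thr, subpixel
    g=cv2.cvtColor(d['color'],cv2.COLOR_RGB2GRAY).astype(float); out=[]
    for k in rng1:
        st=1 if hi>lo else -1
        idx=list(range(lo,hi,st)); v=[g[i,k] if ax==0 else g[k,i] for i in idx]
        for a in range(len(v)-1):
            if (v[a]-thr)*(v[a+1]-thr)<0:
                p=idx[a]+st*(thr-v[a])/(v[a+1]-v[a]); out.append((k,p) if ax==0 else (p,k)); break
    return np.array(out)
def line(w):
    vx,vy,x,y=cv2.fitLine(w[:,:2].astype(np.float32),cv2.DIST_HUBER,0,0.001,0.001).ravel()
    r=np.abs((w[:,0]-x)*vy-(w[:,1]-y)*vx).max()
    return np.array([x,y]),np.array([vx,vy]),np.degrees(np.arctan2(vy,vx)),r
def caps(d,z=0.052):
    hsv=cv2.cvtColor(d['color'],cv2.COLOR_RGB2HSV)
    m=((hsv[...,0]>103)&(hsv[...,0]<125)&(hsv[...,1]>110)).astype(np.uint8)
    n,l,s,c=cv2.connectedComponentsWithStats(m,connectivity=4)
    k=[i for i in range(1,n) if 8<s[i,4]<80]
    return c[k],s[k,4]
def rack(d,box):
    c,a=caps(d); k=(c[:,0]>box[0])&(c[:,0]<box[2])&(c[:,1]>box[1])&(c[:,1]<box[3])
    w=plane(d,c[k],0.051)[:,:2]; m=w.mean(0)
    _,_,vt=np.linalg.svd(w-m); v=vt[0]  # long axis = rack y
    if v[1]<0: v=-v
    yaw=np.degrees(np.arctan2(-v[0],v[1]))
    return k.sum(),m,yaw,np.ptp((w-m)@v),np.ptp((w-m)@vt[1])
E
python3 - <<'E'
from h import *
np.set_printoptions(precision=4,suppress=True)
d=ld('top')
print(rack(d,(232,152,290,196)))
E0=edges(d,0,range(176,206,2),158,178,75); print('near',line(plane(d,E0,0)))
E1=edges(d,1,range(145,164,2),200,222,75); print('right',line(plane(d,E1,0)))
E2=edges(d,0,range(176,206,2),155,130,75); print('stop base',line(plane(d,E2,0)))
E3=edges(d,1,range(142,162,2),185,160,75); print('guide base',line(plane(d,E3,0)))
g=cv2.cvtColor(d['color'],cv2.COLOR_RGB2GRAY); print(g[130:172,190]); print(g[155,160:220])
for n in('near',): pass
E
```

```text
(np.int64(15), array([ 0.5094, -0.1354]), np.float64(11.900522617655627), np.float64(0.09617596447982629), np.float64(0.05047281033625798))
near (array([0.5319, 0.0824], dtype=float32), array([0.0992, 0.9951], dtype=float32), np.float32(84.30782), np.float64(0.0009283290553859765))
right (array([0.5769, 0.0131], dtype=float32), array([ 0.9964, -0.0845], dtype=float32), np.float32(-4.8468933), np.float64(0.0010373957939993354))
stop base (array([0.6275, 0.0943], dtype=float32), array([0.1023, 0.9948], dtype=float32), np.float32(84.130005), np.float64(0.0011721354046398268))
guide base (array([0.5856, 0.1465], dtype=float32), array([ 0.9944, -0.1053], dtype=float32), np.float32(-6.0467477), np.float64(0.0009730806435533894))
[112 112 115 158 157 153 154 149  66  56  32  36  36  36  38  38  36  36
  37  36  36  37  37  36  36  37  39  37  36  35  35  37  37  35  37  37
  35  36  56 115 118 117]
[191 192 192 191 186 162  94 110 156  69  66  36  38  38  38  38  37  38
  38  37  39  38  37  36  38  37  39  38  37  36  37  37  37  35  36  36
  37  36  38  37  36  36  35  37  35  37  35  37  36  36  36  36  44 111
 115 116 119 120 117 116]
```

The rack is the white one with 15 caps, at top pixel (261,175). The white block at (201,57) is larger with more vials, and the racks at (187,233), (255,230), (349,271) and (422,203) are purple. The crop confirms a 5x3 white rack with measured yaw 11.8°. Home is about (0.577, 0.079) with yaw -5.7°.

Next I turn the gripper and go round to the rack's right side.

```bash
python3 -m handwheel '[0,0,0.171,0,0,0,-0.1, 0,0,0.171,0,0,0,-0.1, 0,0,0.171,0,0,0,-0.1, 0,0,0.171,0,0,0,-0.1]' 
python3 -m handwheel '[0,0,0.171,0,0,0,-0.1, 0,0,0.171,0,0,0,-0.1, 0,0,0.176,0,0,0,-0.1]'
python3 -m handwheel '[0,0,0,-0.213,0.089,0.02,-0.1, 0,0,0,-0.213,0.089,0.02,-0.1, 0,0,0,-0.213,0.089,0.02,-0.1, 0,0,0,-0.213,0.089,0.02,-0.1, 0,0,0,-0.213,0.089,0.02,-0.1]'
```

```text
time_s: 0.5
ee_pos: [0.2654, 0.5931, 0.2916]
orientation: [-3.141, 0.001, 2.178]
ft_force: [0.9, 0.2, -1.1]
width: 0.063
time_s: 0.8
ee_pos: [0.2654, 0.5931, 0.2916]
orientation: [-3.141, 0.001, 1.771]
ft_force: [0.2, -0.0, 0.4]
width: 0.049
time_s: 1.3
ee_pos: [0.3969, 0.4012, 0.2718]
orientation: [-3.141, 0.0, 1.777]
ft_force: [-0.0, 0.0, 0.2]
width: 0.0479
```

```bash
python3 -m handwheel '[0,0,0,-0.213,0.089,0.02,-0.1, 0,0,0,-0.213,0.089,0.02,-0.1, 0,0,0,-0.213,0.089,0.02,-0.1, 0,0,0,-0.213,0.089,0.02,-0.1]'
python3 -m handwheel '[0,0,0,-0.22,-0.032,0.02,-0.1, 0,0,0,-0.22,-0.032,0.02,-0.1, 0,0,0,-0.22,-0.032,0.02,-0.1, 0,0,0,-0.22,-0.032,0.02,-0.1, 0,0,0,-0.22,-0.032,0.02,-0.1]'
python3 -m handwheel '[0,0,0,-0.22,-0.032,0.02,-0.1, 0,0,0,-0.22,-0.032,0.02,-0.1, 0,0,0,-0.22,-0.032,0.02,-0.1, 0,0,0,-0.22,-0.032,0.02,-0.1, 0,0,0,-0.22,-0.032,0.02,-0.1]'
```

```text
time_s: 1.7
ee_pos: [0.5013, 0.249, 0.2559]
orientation: [-3.141, -0.0, 1.777]
ft_force: [1.2, 0.4, 0.1]
width: 0.0473
time_s: 2.2
ee_pos: [0.514, 0.0271, 0.2359]
orientation: [-3.141, -0.0, 1.777]
ft_force: [1.0, -0.1, 0.6]
width: 0.0477
time_s: 2.7
ee_pos: [0.5278, -0.1945, 0.216]
orientation: [3.141, -0.0, 1.777]
ft_force: [0.0, 1.4, -0.2]
width: 0.0477
```

```bash
python3 -m handwheel '[0,0,0,-0.22,-0.032,0,-0.1, 0,0,0,0,0,0.2,-0.1, 0,0,0,0,0,0.2,-0.1, 0,0,0,0,0,0.13,-0.1]'
python3 - <<'E'
from h import *
s=state(); print(s['ee_pos'],s['orientation'])
d=cam('top','top1.png'); cam('side','side1.png')
c=d['color'][100:250,200:400,::-1]; cv2.imwrite('pics/crop1.png',cv2.resize(c,None,fx=4,fy=4,interpolation=cv2.INTER_CUBIC))
E
```

```text
time_s: 3.1
ee_pos: [0.5292, -0.2371, 0.1072]
orientation: [-3.138, -0.002, 1.776]
ft_force: [-0.0, 0.5, 0.9]
width: 0.0481
[ 0.52923634 -0.23714421  0.10715502] [-3.13833465e+00 -1.78684754e-03  1.77575679e+00]
```

View pics/crop1.png

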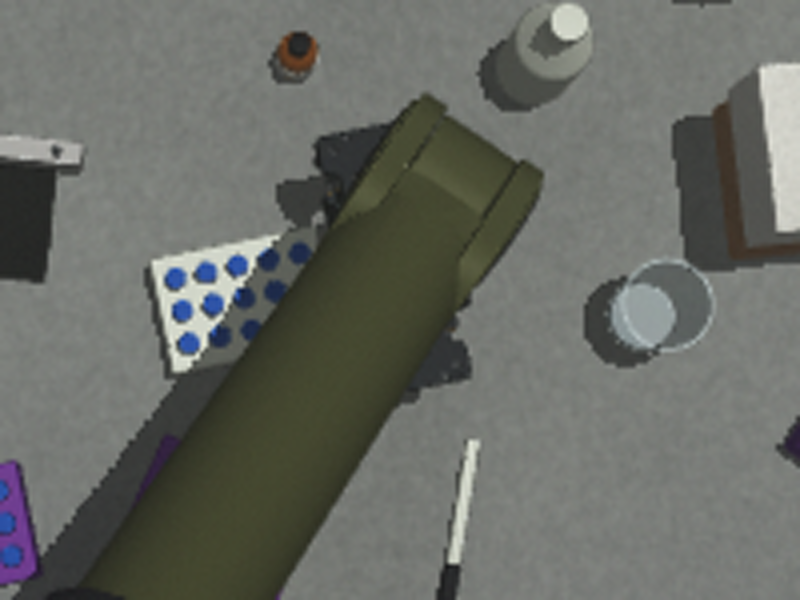

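View pics/side1.png

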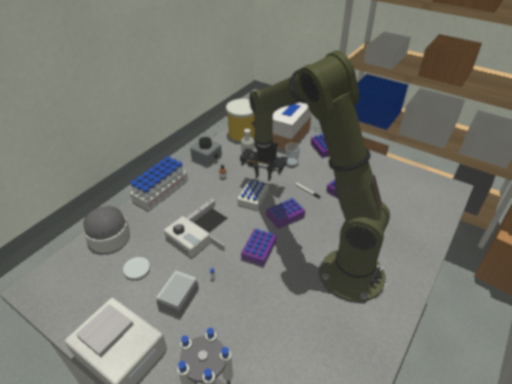

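The gripper is behind the rack's right face, at crop pixel (400,200). The wash bottle at (555,45) and the beaker are clear. I'll descend and make contact.

```bash
python3 -m handwheel '[0,0,0,0,0,0.135,-0.1, 0,0,0,0.05,0,0,-0.1, 0,0,0,0.05,0,0,-0.1]'
python3 -m handwheel '[0,0,0,0.03,0,0,-0.1, 0,0,0,0.03,0,0,-0.1]'
python3 -m handwheel '[0,0,0,0.03,0,0,-0.1, 0,0,0,0.03,0,0,-0.1]'
```

```text
time_s: 3.5
ee_pos: [0.5269, -0.2173, 0.0843]
orientation: [3.141, 0.0, 1.776]
ft_force: [0.5, 0.2, 0.8]
width: 0.0481
time_s: 3.7
ee_pos: [0.5253, -0.206, 0.085]
orientation: [3.139, 0.002, 1.778]
ft_force: [0.3, -3.1, 0.3]
width: 0.0474
time_s: 3.9
ee_pos: [0.5229, -0.1958, 0.0849]
orientation: [3.138, 0.004, 1.776]
ft_force: [0.4, -5.8, 3.2]
width: 0.0481
```

```bash
python3 -m handwheel '[0,0,0.021,0.05,0,0.005,-0.1, 0,0,0.021,0.05,0,0.005,-0.1, 0,0,0.021,0.05,0,0.005,-0.1, 0,0,0.021,0.05,0,0,-0.1, 0,0,0.021,0.05,0,0,-0.1]'
python3 - <<'E'
from h import *
d=cam('top')
c=d['color'][100:250,130:330,::-1]; cv2.imwrite('pics/crop2.png',cv2.resize(c,None,fx=4,fy=4,interpolation=cv2.INTER_CUBIC))
E
```

```text
time_s: 4.4
ee_pos: [0.5139, -0.1468, 0.0817]
orientation: [3.139, 0.003, 1.692]
ft_force: [0.0, -6.9, 5.1]
width: 0.0479
```

View pics/crop2.png

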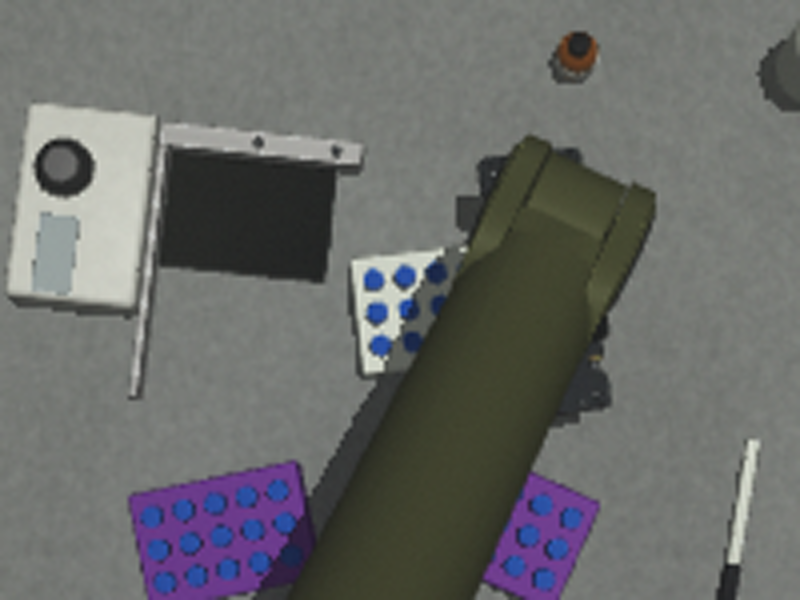

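```bash
python3 -m handwheel '[0,0,0.0215,0.05,0,0,-0.1, 0,0,0.0215,0.05,0,0,-0.1, 0,0,0.0215,0.05,0,0,-0.1, 0,0,0.0215,0.05,0,0,-0.1, 0,0,0.0215,0.05,0,0,-0.1]'
python3 -m handwheel '[0,0,0.0215,0.05,0,0,-0.1, 0,0,0.0215,0.05,0,0,-0.1, 0,0,0.0215,0.05,0,0,-0.1, 0,0,0.0215,0.05,0,0,-0.1]'
python3 - <<'E'
from h import *
d=cam('top')
c=d['color'][100:250,130:330,::-1]; cv2.imwrite('pics/crop3.png',cv2.resize(c,None,fx=4,fy=4,interpolation=cv2.INTER_CUBIC))
E
```

```text
time_s: 4.95
ee_pos: [0.5091, -0.097, 0.0813]
orientation: [3.14, 0.002, 1.608]
ft_force: [-1.0, -6.4, 5.1]
width: 0.048
time_s: 5.35
ee_pos: [0.5084, -0.0572, 0.0812]
orientation: [3.141, 0.002, 1.541]
ft_force: [0.2, -6.0, 6.0]
width: 0.0483
```

View pics/crop3.png

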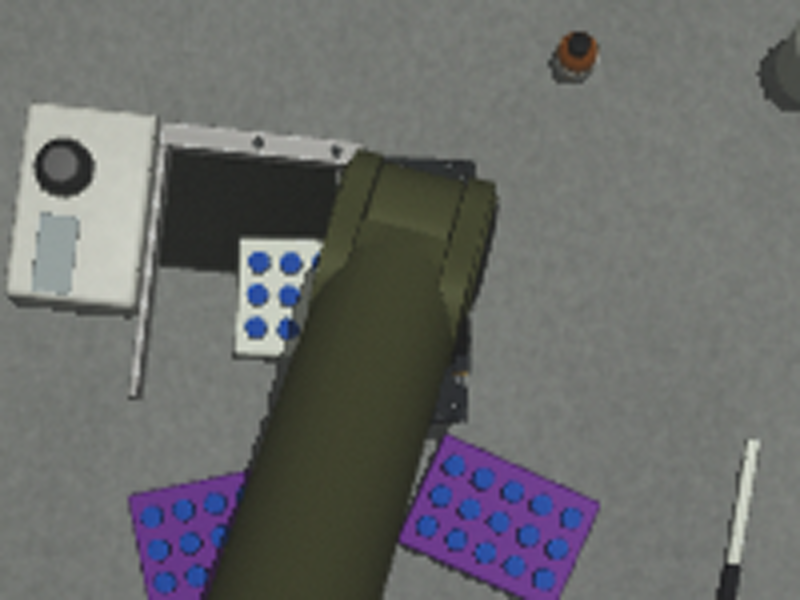

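```bash
python3 -m handwheel '[0,0,0.022,0.05,0,0,-0.1, 0,0,0.022,0.05,0,0,-0.1, 0,0,0.022,0.05,0,0,-0.1, 0,0,0.022,0.05,0,0,-0.1, 0,0,0,0.05,0,0,-0.1]'
python3 -m handwheel '[0,0,0,0.015,0,0,-0.1, 0,0,0,0.015,0,0,-0.1]'
python3 - <<'E'
from h import *
d=cam('top')
c=d['color'][100:250,130:330,::-1]; cv2.imwrite('pics/crop4.png',cv2.resize(c,None,fx=4,fy=4,interpolation=cv2.INTER_CUBIC))
E
```

```text
time_s: 5.9
ee_pos: [0.5113, -0.0071, 0.0808]
orientation: [3.141, 0.002, 1.472]
ft_force: [-0.5, -5.4, 4.4]
width: 0.0478
time_s: 6.1
ee_pos: [0.5119, -0.0008, 0.0807]
orientation: [3.141, 0.001, 1.473]
ft_force: [-0.1, -5.5, 4.8]
width: 0.0482
```

View pics/crop4.png

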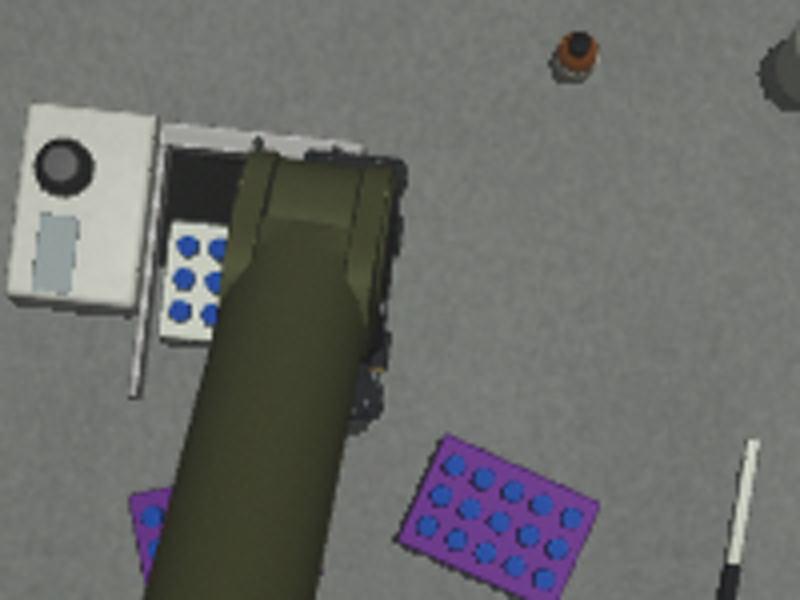

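```bash
python3 -m handwheel '[0,0,0,0.015,0,0,-0.1, 0,0,0,0.015,0,0,-0.1]'
python3 -m handwheel '[0,0,0,0.01,0,0,-0.1]'; python3 -m handwheel '[0,0,0,0.01,0,0,-0.1]'
```

```text
time_s: 6.35
ee_pos: [0.5125, 0.0047, 0.0807]
orientation: [3.141, 0.001, 1.472]
ft_force: [0.3, -5.7, 4.5]
width: 0.0477
time_s: 6.45
ee_pos: [0.5127, 0.0069, 0.0807]
orientation: [3.141, 0.001, 1.472]
ft_force: [0.2, -7.3, 4.2]
width: 0.0483
time_s: 6.55
ee_pos: [0.5128, 0.0087, 0.0806]
orientation: [3.142, 0.001, 1.472]
ft_force: [-1.0, -5.3, 4.6]
width: 0.0479
```

```bash
python3 -m handwheel '[0,0,0,0.01,0,0,-0.1]'; python3 -m handwheel '[0,0,0,0.01,0,0,-0.1]'
python3 - <<'E'
from h import *
d=cam('top')
c=d['color'][130:200,150:220,::-1]; cv2.imwrite('pics/crop5.png',cv2.resize(c,None,fx=8,fy=8,interpolation=cv2.INTER_CUBIC))
E
```

```text
time_s: 6.65
ee_pos: [0.513, 0.0101, 0.0806]
orientation: [-3.142, 0.002, 1.472]
ft_force: [-2.7, -9.1, 6.4]
width: 0.0478
time_s: 6.75
ee_pos: [0.513, 0.0103, 0.0807]
orientation: [-3.141, 0.005, 1.472]
ft_force: [-2.3, -15.3, 7.5]
width: 0.0477
```

View pics/crop5.png

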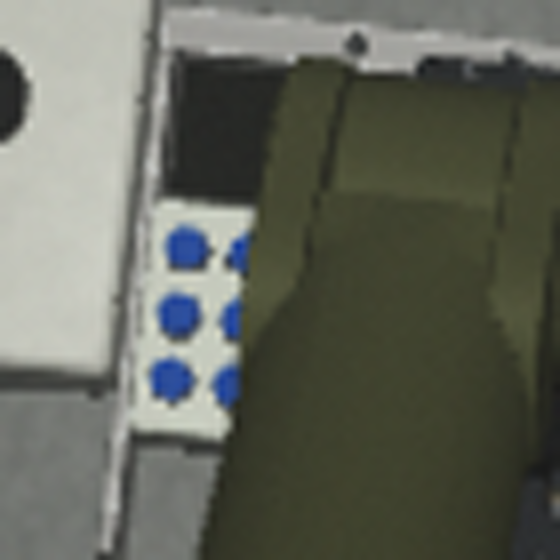

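Rack is against the guide (crop pixels (135,200)–(135,430)) and the force is rising. Next I back off, go up and turn for the front push.

```bash
python3 -m handwheel '[0,0,0,-0.07,0,0,-0.1, 0,0,0,-0.1,0,0,-0.1, 0,0,0,0,0,-0.2,-0.6, 0,0,0,0,0,-0.2,-0.6, 0,0,0,0,0,-0.1,-0.6]'
python3 -m handwheel '[0,0,-0.182,0,0,0,-0.6, 0,0,-0.182,0,0,0,-0.6, 0,0,-0.182,0,0,0,-0.6, 0,0,-0.182,0,0,0,-0.6, 0,0,-0.182,0,0,0,-0.6]'
python3 -m handwheel '[0,0,-0.182,0,0,0,-0.6, 0,0,-0.182,0,0,0,-0.6, 0,0,-0.182,0,0,0,-0.6, 0,0,-0.182,0,0,0,-0.6, 0,0,-0.182,0,0,0,-0.6]'
python3 -m handwheel '[0,0,-0.182,0,0,0,-0.6, 0,0,0,0,0,0,-0.6]'
python3 - <<'E'
from h import *
d=cam('top'); s=state(); print(s['ee_pos'],s['orientation'])
c=d['color'][100:250,130:330,::-1]; cv2.imwrite('pics/crop6.png',cv2.resize(c,None,fx=4,fy=4,interpolation=cv2.INTER_CUBIC))
print(rack(d,(150,130,218,200)))
E
```

```text
time_s: 7.3
ee_pos: [0.5107, -0.0192, 0.1829]
orientation: [3.139, -0.003, 1.473]
ft_force: [-0.1, 0.5, 0.7]
width: 0.0641
time_s: 7.8
ee_pos: [0.5093, -0.0187, 0.1799]
orientation: [3.142, -0.002, 2.195]
ft_force: [0.2, -0.1, -0.3]
width: 0.0696
time_s: 8.3
ee_pos: [0.5093, -0.0187, 0.1798]
orientation: [3.14, -0.002, 2.909]
ft_force: [0.1, 0.1, -0.3]
width: 0.0695
time_s: 8.5
ee_pos: [0.5094, -0.0188, 0.1799]
orientation: [3.14, -0.001, 3.047]
ft_force: [0.1, -0.5, -0.0]
width: 0.0698
[ 0.50947877 -0.01896354  0.17993623] [ 3.14044012e+00 -1.08614341e-03  3.04292376e+00]
(np.int64(6), array([0.52247787, 0.1198181 ]), np.float64(84.24356447540598), np.float64(0.050520379096776966), np.float64(0.024536970187378437))
```

View pics/crop6.png

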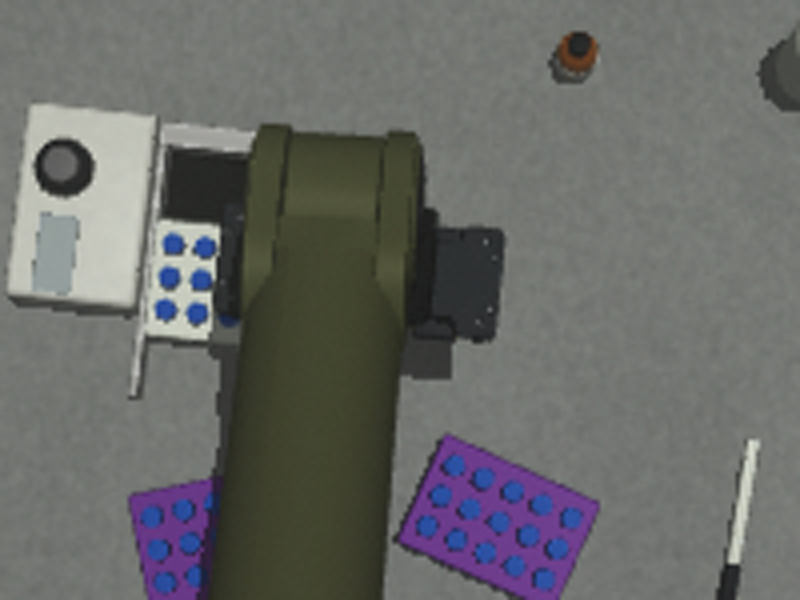

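```bash
python3 -m handwheel '[0,0,0,0.128,0.173,0,-0.6, 0,0,0,0.128,0.173,0,-0.6, 0,0,0,0.128,0.173,0,-0.6,0,0,0,0,0,0.15,-0.6]'
python3 - <<'E'
from h import *
d=cam('top'); cam('side','side7.png'); s=state(); print(s['ee_pos'],s['orientation'],s['joint_pos'])
c=d['color'][100:250,130:330,::-1]; cv2.imwrite('pics/crop7.png',cv2.resize(c,None,fx=4,fy=4,interpolation=cv2.INTER_CUBIC))
E
```

```text
time_s: 8.95
ee_pos: [0.4431, 0.0977, 0.1528]
orientation: [3.135, 0.004, 3.05]
ft_force: [1.3, -0.0, -0.2]
width: 0.0695
[0.44056734 0.09197581 0.14775123] [-3.13962435 -0.00549486  3.04583598] [-0.69094378  0.02048137  0.43320193  2.10765024 -0.01014742  1.02121216
  1.22257411]
```

View pics/crop7.png

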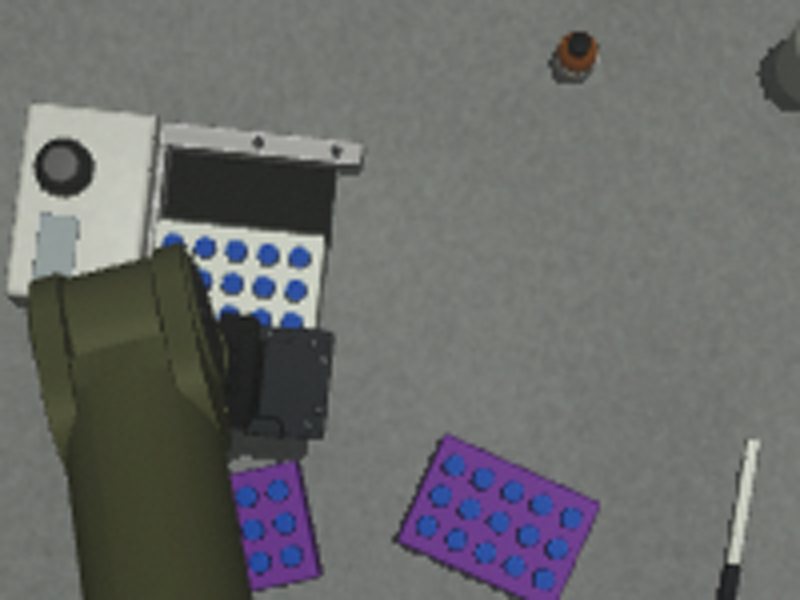

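View pics/side7.png

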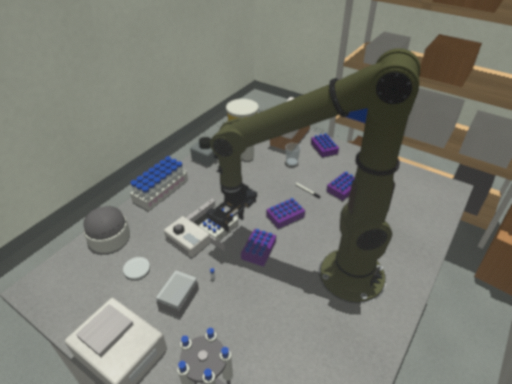

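```bash
python3 -m handwheel '[0,0,0,0,0,0.165,-0.6, 0,0,0,0,0,0.165,-0.6]'
python3 -m handwheel '[0,0,0,-0.04,0,0,-0.6, 0,0,0,-0.03,0,0,-0.6]'
python3 -m handwheel '[0,0,0,-0.03,0,0,-0.6, 0,0,0,-0.03,0,0,-0.6]'
```

```text
time_s: 9.25
ee_pos: [0.445, 0.091, 0.085]
orientation: [3.14, 0.003, 3.042]
ft_force: [0.6, 0.3, -0.7]
width: 0.0695
time_s: 9.45
ee_pos: [0.4587, 0.0892, 0.0851]
orientation: [-3.141, 0.0, 3.043]
ft_force: [0.1, -0.3, 0.1]
width: 0.0696
time_s: 9.65
ee_pos: [0.4691, 0.0888, 0.0856]
orientation: [3.141, -0.003, 3.044]
ft_force: [-8.0, 0.6, 5.4]
width: 0.0692
```

```bash
python3 -m handwheel '[0,0,0,-0.04,0,0,-0.6, 0,0,0,-0.04,0,0,-0.6, 0,0,0,-0.04,0,0,-0.6, 0,0,0,-0.04,0,0,-0.6]'
python3 -m handwheel '[0,0,0,-0.03,0,0,-0.6, 0,0,0,-0.03,0,0,-0.6]'
python3 - <<'E'
from h import *
d=cam('top'); s=state(); print(s['ee_pos'],s['orientation'])
c=d['color'][100:250,130:330,::-1]; cv2.imwrite('pics/crop8.png',cv2.resize(c,None,fx=4,fy=4,interpolation=cv2.INTER_CUBIC))
E
```

```text
time_s: 10.05
ee_pos: [0.5005, 0.0857, 0.0853]
orientation: [3.141, -0.004, 3.045]
ft_force: [-7.4, -0.0, 4.2]
width: 0.0693
time_s: 10.25
ee_pos: [0.5122, 0.0846, 0.0852]
orientation: [3.141, -0.004, 3.045]
ft_force: [-8.9, -0.4, 7.0]
width: 0.0695
[0.51367021 0.08440783 0.08530524] [ 3.14133596e+00 -1.38285540e-03  3.04490696e+00]
```

View pics/crop8.png

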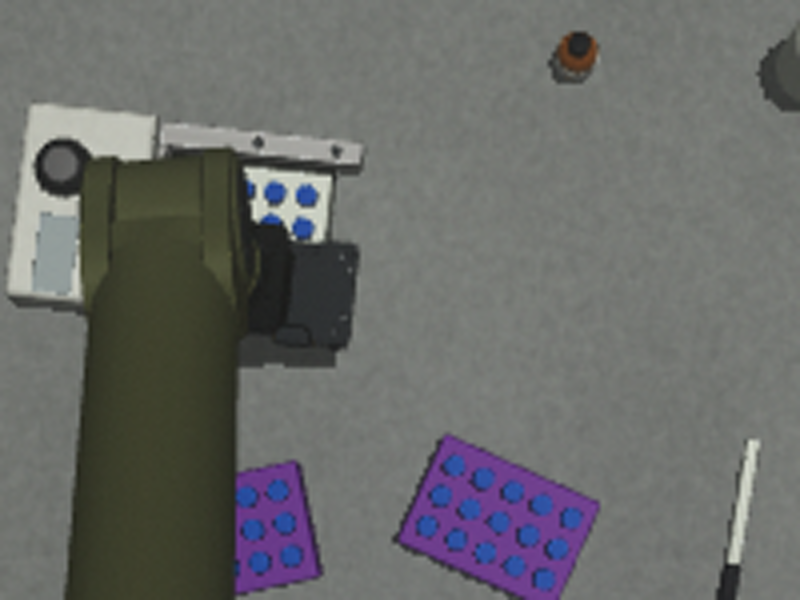

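```bash
python3 -m handwheel '[0,0,0,-0.015,0,0,-0.6, 0,0,0,-0.015,0,0,-0.6]'
python3 -m handwheel '[0,0,0,-0.01,0,0,-0.6]'; python3 -m handwheel '[0,0,0,-0.008,0,0,-0.6]'
```

```text
time_s: 10.5
ee_pos: [0.5181, 0.0841, 0.085]
orientation: [3.141, -0.004, 3.045]
ft_force: [-7.8, -0.1, 5.7]
width: 0.0697
time_s: 10.6
ee_pos: [0.5205, 0.0838, 0.085]
orientation: [3.141, -0.003, 3.045]
ft_force: [-7.0, -0.2, 4.2]
width: 0.0698
time_s: 10.7
ee_pos: [0.5219, 0.0836, 0.085]
orientation: [3.141, -0.003, 3.045]
ft_force: [-8.0, 0.2, 4.3]
width: 0.0694
```

```bash
python3 -m handwheel '[0,0,0,-0.008,0,0,-0.6]'; python3 -m handwheel '[0,0,0,-0.008,0,0,-0.6]'; python3 -m handwheel '[0,0,0,-0.006,0,0,-0.6]'
```

```text
time_s: 10.8
ee_pos: [0.5226, 0.0836, 0.085]
orientation: [3.141, -0.005, 3.045]
ft_force: [-11.8, 0.5, 9.9]
width: 0.0698
time_s: 10.9
ee_pos: [0.5229, 0.0836, 0.0848]
orientation: [-3.142, -0.009, 3.045]
ft_force: [-15.5, 0.1, 12.1]
width: 0.0696
time_s: 11.0
ee_pos: [0.523, 0.0837, 0.0847]
orientation: [-3.141, -0.011, 3.045]
ft_force: [-18.0, -0.6, 15.9]
width: 0.0697
```

Firm contact at the stop. I'll back off, rise and look.

```bash
python3 -m handwheel '[0,0,0,0.04,0,0,-0.6, 0,0,0,0.12,0,0,-0.6, 0,0,0,0,0,-0.2,-0.6, 0,0,0,0,0,-0.2,-0.6, 0,0,0,0,0,-0.1,-0.6]'
python3 -m handwheel '[0,0,0,0.2,-0.1,0,-0.6, 0,0,0,0,-0.22,0,-0.6, 0,0,0,0,-0.22,0,-0.6, 0,0,0,0,-0.22,0,-0.6, 0,0,0,0,-0.22,0,-0.6]'
python3 - <<'E'
from h import *
np.set_printoptions(precision=4,suppress=True)
d=cam('top'); s=state(); print(s['ee_pos'],s['orientation'])
c=d['color'][110:210,120:245,::-1]; cv2.imwrite('pics/crop9.png',cv2.resize(c,None,fx=6,fy=6,interpolation=cv2.INTER_CUBIC))
r=rack(d,(150,130,218,175)); print(r)
v=r[1]-[.5772,.0786]; print(v@[.9951,-.0993],v@[.0993,.9951])
# key
g=cv2.cvtColor(d['color'],cv2.COLOR_RGB2GRAY); print(g[140:144,134:158])
roi=np.zeros(g.shape,bool); roi[130:155,135:157]=1
m=((g<75)&roi).astype(np.uint8)
cn=max(cv2.findContours(m,cv2.RETR_EXTERNAL,cv2.CHAIN_APPROX_NONE)[0],key=cv2.contourArea)
print(cv2.minEnclosingCircle(cn),cv2.contourArea(cn))
f=cv2.drawContours(np.zeros_like(m),[cn],-1,1,-1); gm=((g>75)&(f>0)); v,u=np.nonzero(gm); print('cap',u.mean(),v.mean(),gm.sum())
print(plane(d,[[u.mean(),v.mean()]],0.06)); print(rng(d,[[x,y] for x in(145,146,147) for y in(141,142,143)])[:,2], rng(d,[[152,160],[153,155],[142,155]])[:,2])
E
```

```text
time_s: 11.5
ee_pos: [0.498, 0.0866, 0.1889]
orientation: [3.138, 0.008, 3.045]
ft_force: [1.0, -0.1, 0.3]
width: 0.0696
time_s: 12.0
ee_pos: [0.4376, -0.1069, 0.1858]
orientation: [3.141, 0.005, 3.045]
ft_force: [0.2, 0.1, 0.4]
width: 0.0697
[ 0.4364 -0.1149  0.1861] [-3.1384  0.0054  3.0368]
(np.int64(15), array([0.5763, 0.0783]), np.float64(-5.265536691375306), np.float64(0.09706695775622803), np.float64(0.05046159798674715))
-0.0008780670975803977 -0.00035568167155154647
[[119 142 181 186 135  40  50  91  93  94  97  97 100 102 101  72  43  43
   45 106 192 194 194 195]
 [120 157 185 185 101  38  49  94  94  95  96  99 102 102 102  65  44  43
   45 106 191 193 193 193]
 [122 166 190 187 140  40  44  88  94  96  97 100 102 102 101  61  42  43
   46 112 191 194 194 193]
 [107 159 192 188 147  39  39  56  92  96  97  99 101 101  82  49  43  44
   50 148 194 196 193 194]]
((145.5, 141.5), 7.106435298919678) 138.0
cap 144.56603773584905 140.54716981132074 53
[[0.6073 0.2138 0.06  ]]
[0.0709 0.0703 0.0689 0.068  0.068  0.0735 0.0719 0.0675 0.0733] [0.0531 0.0505 0.046 ]
```

View pics/crop9.png

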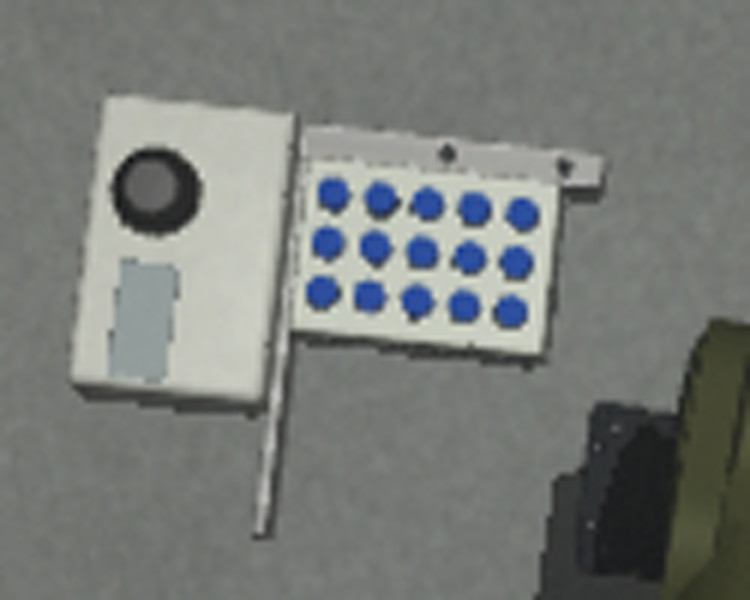

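The top view shows the rack covering the inlay, within 1 mm of home. Its yaw is -5.3° against about -5.7°, so I'll add a gentle side press to square it before pressing the key at crop pixel (152,187).

```bash
python3 -m handwheel '[0,0,0.182,0,0,0,0.08, 0,0,0.182,0,0,0,0.08, 0,0,0.182,0,0,0,0.08, 0,0,0.182,0,0,0,0.08, 0,0,0.182,0,0,0,0.08]'
python3 -m handwheel '[0,0,0.182,0,0,0,0.08, 0,0,0.182,0,0,0,0.08, 0,0,0.182,0,0,0,0.08, 0,0,0.182,0,0,0,0.08, 0,0,0.182,0,0,0,0.08]'
python3 -m handwheel '[0,0,0.182,0,0,0,0.08, 0,0,0,0,0,0,0.08]'
python3 -m handwheel '[0,0,0,0.127,0.141,0,0.08, 0,0,0,0.127,0.141,0,0.08, 0,0,0,0.127,0.141,0,0.08, 0,0,0,0.127,0.141,0,0.08, 0,0,0,0,0,0,0.08]'
```

```text
time_s: 12.55
ee_pos: [0.4379, -0.1052, 0.1854]
orientation: [3.139, 0.003, 2.324]
ft_force: [0.2, -0.5, -0.9]
width: 0.0422
time_s: 13.05
ee_pos: [0.4379, -0.1052, 0.1854]
orientation: [3.138, 0.0, 1.61]
ft_force: [-0.3, -0.9, 0.2]
width: 0.0398
time_s: 13.25
ee_pos: [0.4378, -0.1051, 0.1853]
orientation: [3.138, -0.0, 1.472]
ft_force: [0.0, -0.2, 0.6]
width: 0.0401
time_s: 13.75
ee_pos: [0.5628, -0.0099, 0.1846]
orientation: [3.138, -0.001, 1.483]
ft_force: [-0.8, 0.2, -1.0]
width: 0.0402
```

```bash
python3 -m handwheel '[0,0,0,-0.05,-0.02,0,0.08, 0,0,0,0,0,0.2,0.08, 0,0,0,0,0,0.2,0.08, 0,0,0,0,0,0.1,0.08, 0,0,0,0,0,0,0.08]'
python3 -m handwheel '[0,0,0,0.03,0,0,0.08, 0,0,0,0.03,0,0,0.08, 0,0,0,0.02,0,0,0.08, 0,0,0,0.015,0,0,0.08]'
```

```text
time_s: 14.25
ee_pos: [0.5505, -0.0264, 0.0819]
orientation: [-3.136, 0.002, 1.472]
ft_force: [-0.3, -0.0, 1.2]
width: 0.04
time_s: 14.65
ee_pos: [0.5565, -0.0045, 0.0855]
orientation: [3.139, -0.001, 1.474]
ft_force: [-0.2, 0.2, 0.2]
width: 0.0402
```

```bash
python3 -m handwheel '[0,0,0,0.02,0,0,0.08, 0,0,0,0.02,0,0,0.08]'
python3 -m handwheel '[0,0,0,0.008,0,0,0.08]'; python3 -m handwheel '[0,0,0,0.008,0,0,0.08]'
```

```text
time_s: 14.85
ee_pos: [0.5567, 0.003, 0.0846]
orientation: [3.141, -0.0, 1.474]
ft_force: [0.4, 0.0, -0.5]
width: 0.0402
time_s: 14.95
ee_pos: [0.5567, 0.0048, 0.0843]
orientation: [3.142, -0.0, 1.474]
ft_force: [0.6, -0.3, -0.4]
width: 0.0403
time_s: 15.05
ee_pos: [0.5568, 0.0054, 0.0843]
orientation: [-3.142, 0.001, 1.473]
ft_force: [0.2, -3.4, 1.4]
width: 0.0401
```

```bash
python3 -m handwheel '[0,0,0,0.008,0,0,0.08]'; python3 -m handwheel '[0,0,0,0.008,0,0,0.08]'; python3 -m handwheel '[0,0,0,0.006,0,0,0.08]'
```

```text
time_s: 15.15
ee_pos: [0.5568, 0.0056, 0.0843]
orientation: [-3.141, 0.002, 1.473]
ft_force: [-0.9, -6.8, 1.8]
width: 0.0399
time_s: 15.25
ee_pos: [0.5567, 0.0058, 0.0843]
orientation: [-3.141, 0.004, 1.472]
ft_force: [-2.1, -9.3, 2.9]
width: 0.0398
time_s: 15.35
ee_pos: [0.5567, 0.0059, 0.0843]
orientation: [-3.141, 0.005, 1.471]
ft_force: [-3.1, -10.2, 3.2]
width: 0.04
```

```bash
python3 -m handwheel '[0,0,0,-0.06,0,0,1, 0,0,0,-0.1,0,0,1, 0,0,0,0,0,-0.2,1, 0,0,0,0,0,-0.2,1, 0,0,0,0,0,-0.15,1]' 20
python3 - <<'E'
from h import *
np.set_printoptions(precision=4,suppress=True)
d=cam('top'); e=cam('side'); print(state()['ee_pos'])
c=d['color'][120:170,125:185,::-1]; c2=e['color'][200:260,150:222,::-1]
a=cv2.resize(c,(600,500),interpolation=cv2.INTER_CUBIC); cv2.imwrite('pics/k1.png',a)
cv2.imwrite('pics/k2.png',cv2.resize(c2,(720,600),interpolation=cv2.INTER_CUBIC))
r=rack(d,(150,130,218,175)); print(r)
g=cv2.cvtColor(d['color'],cv2.COLOR_RGB2GRAY)
m=np.zeros_like(g); m[135:149,140:150]=((g>78)&(g<115))[135:149,140:150]
n,l,s,c=cv2.connectedComponentsWithStats(m,connectivity=4); i=1+np.argmax(s[1:,4]); print(s[i],c[i]); uv=c[i]
for z in(.06,.066,.07): print(plane(d,[uv],z))
vv,uu=np.nonzero(l==i); print(rng(d,np.c_[uu,vv])[:,2].mean())
E
```

```text
time_s: 15.85
ee_pos: [0.5546, -0.0221, 0.1965]
orientation: [3.14, -0.001, 1.472]
ft_force: [0.9, 0.3, 0.2]
width: 0.0078
[ 0.5569 -0.0219  0.199 ]
(np.int64(7), array([0.5756, 0.1098]), np.float64(-69.82532542109517), np.float64(0.0640843636095586), np.float64(0.04367991242515479))
[141 137   8   8  52] [144.6346 140.5769]
[[0.6072 0.2136 0.06  ]]
[[0.6062 0.2123 0.066 ]]
[[0.6055 0.2115 0.07  ]]
0.07067942940697537
```

View pics/k1.png

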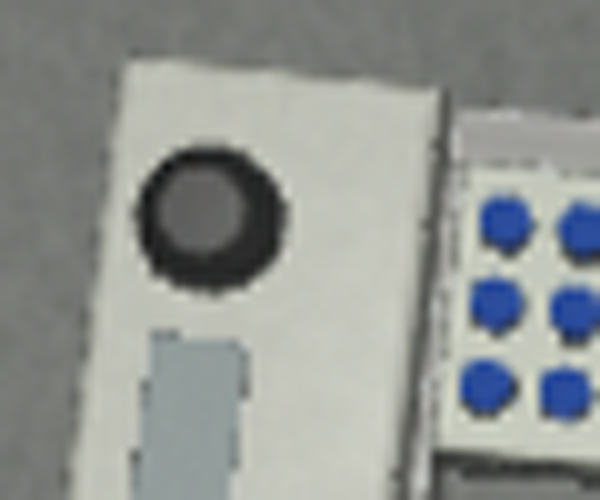

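View pics/k2.png

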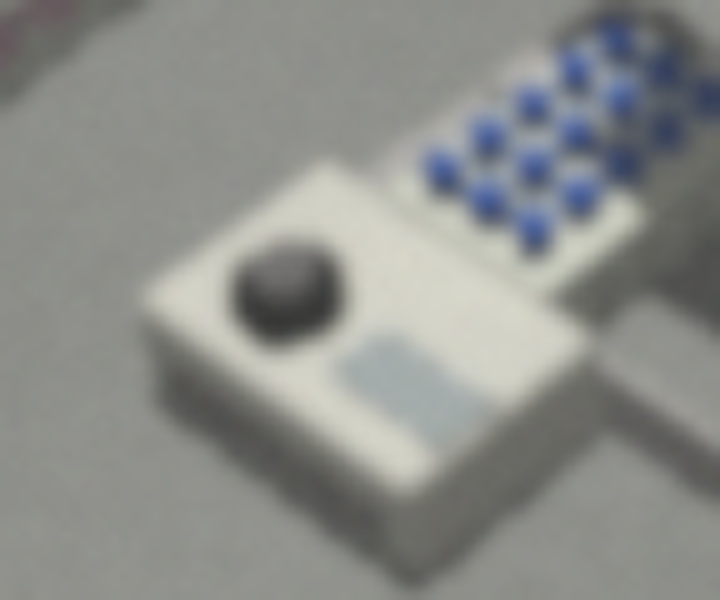

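```bash
python3 -m handwheel '[0,0,0,0.237,0.0254,0,1, 0,0,0,0.237,0.0254,0,1, 0,0,0,0.237,0.0254,0,1, 0,0,0,0.237,0.0254,0,1, 0,0,0,0.237,0.0254,0,1]'
python3 -m handwheel '[0,0,0,0,0,0,1, 0,0,0,0,0,0,1]'
python3 - <<'E'
from h import *
np.set_printoptions(precision=4,suppress=True)
e=ld('side'); d=ld('top')
print(plane(e,[[179,227.7]],.07),plane(e,[[178.7,229.4]],.055),plane(d,[[145.5,141.7]],.055))
print(state()['ee_pos'],state()['orientation'],state()['width'])
cam('side','s10.png')
E
```

```text
time_s: 16.45
ee_pos: [0.6022, 0.2136, 0.1932]
orientation: [-3.14, -0.0, 1.473]
ft_force: [-0.0, -0.2, -0.3]
width: 0.0005
time_s: 16.65
ee_pos: [0.6017, 0.2133, 0.1927]
orientation: [-3.14, 0.001, 1.477]
ft_force: [-0.4, -0.9, -0.4]
width: 0.0006
[[0.5952 0.2174 0.07  ]] [[0.6016 0.2149 0.055 ]] [[0.6047 0.2119 0.055 ]]
[0.6017 0.2133 0.1927] [-3.1397  0.0008  1.4766] 0.0006429935631693661
```

View pics/s10.png

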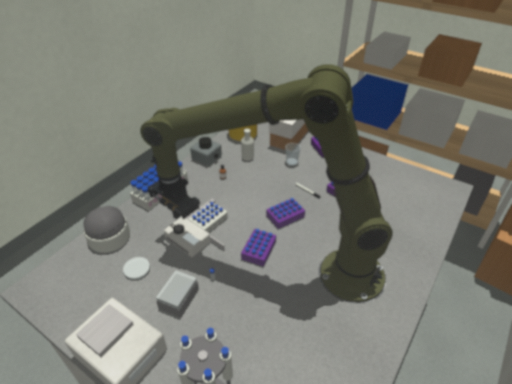

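```bash
python3 -m handwheel '[0,0,0,0,0.008,0.11,1, 0,0,0,0,0,0.11,1, 0,0,0,0,0,0,1]'
python3 -m handwheel '[0,0,0,0,0,0.015,1]'; python3 -m handwheel '[0,0,0,0,0,0.015,1]'
```

```text
time_s: 17.0
ee_pos: [0.6021, 0.2084, 0.1469]
orientation: [-3.136, 0.004, 1.47]
ft_force: [-0.9, -0.1, -0.5]
width: 0.0007
time_s: 17.1
ee_pos: [0.6044, 0.2098, 0.1476]
orientation: [3.141, 0.0, 1.471]
ft_force: [0.7, -0.4, 0.7]
width: 0.0003
time_s: 17.2
ee_pos: [0.6049, 0.2107, 0.1455]
orientation: [3.14, -0.001, 1.472]
ft_force: [0.5, -0.4, 1.2]
width: 0.0007
```

```bash
for i in 1; do python3 -m handwheel '[0,0,0,0,0,0.015,1]'; python3 -m handwheel '[0,0,0,0,0,0.015,1]'; python3 -m handwheel '[0,0,0,0,0,0.01,1]'; done; python3 -c "
from h import *
cam('side','s11.png'); d=cv2.imread('pics/s11.png')[170:270,120:245]; cv2.imwrite('pics/s11c.png',cv2.resize(d,None,fx=6,fy=6))"
```

```text
time_s: 17.3
ee_pos: [0.6048, 0.2113, 0.1423]
orientation: [3.14, -0.001, 1.473]
ft_force: [-0.4, 0.6, 0.0]
width: 0.0005
time_s: 17.4
ee_pos: [0.6048, 0.2113, 0.1393]
orientation: [3.14, -0.001, 1.473]
ft_force: [-0.2, -1.0, 4.0]
width: 0.0002
time_s: 17.5
ee_pos: [0.6048, 0.2113, 0.1372]
orientation: [3.14, -0.001, 1.473]
ft_force: [-0.4, -0.6, 4.8]
width: 0.0004
```

View pics/s11c.png

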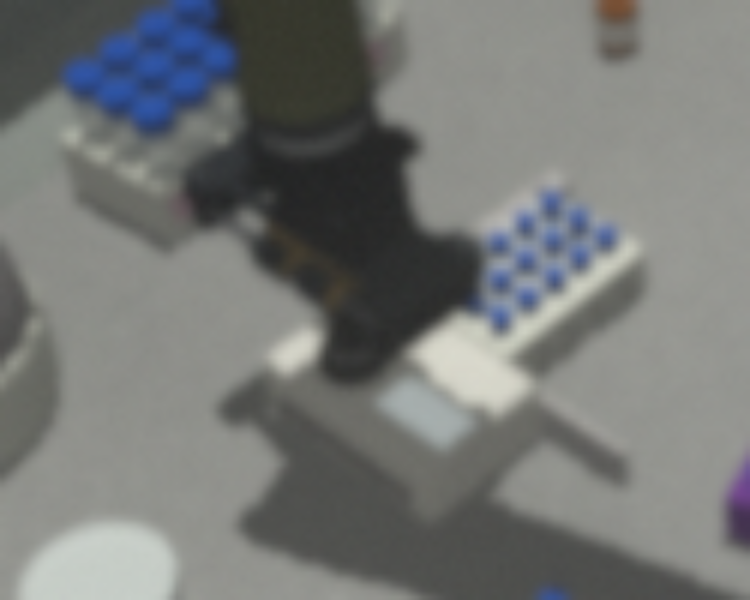

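```bash
python3 -m handwheel '[0,0,0,0,0,0.01,1]'; python3 -m handwheel '[0,0,0,0,0,0.01,1]';python3 -m handwheel '[0,0,0,0,0,0.01,1]'
```

```text
time_s: 17.65
ee_pos: [0.6048, 0.2114, 0.1359]
orientation: [3.14, -0.001, 1.473]
ft_force: [-4.2, -2.7, 20.0]
width: 0.0001
time_s: 17.75
ee_pos: [0.6049, 0.2113, 0.1357]
orientation: [3.141, -0.001, 1.473]
ft_force: [-8.2, -3.3, 27.3]
width: 0.0005
time_s: 17.85
ee_pos: [0.605, 0.2113, 0.1355]
orientation: [3.141, -0.002, 1.473]
ft_force: [-12.8, -4.2, 36.4]
width: 0.0004
```

Force rose from 4.8 N to a hard stop at TCP z 0.1358, about 6 mm below first contact, so the key is fully down. Releasing.

```bash
python3 -m handwheel '[0,0,0,0,0,-0.05,1, 0,0,0,0,0,-0.2,1, 0,0,0,0,0,-0.2,1, 0,0,0,0,0,-0.2,1]'
python3 -m handwheel '[0,0,0,-0.22,0,-0.05,1, 0,0,0,-0.22,0,-0.05,1, 0,0,0,-0.22,0,0,1, 0,0,0,-0.22,0,0,1, 0,0,0,-0.22,0,0,1]'
python3 -m handwheel '[0,0,0,-0.22,0,0,1, 0,0,0,-0.2,0,0,1, 0,0,0,0,0,0,1, 0,0,0,0,0,0,1]'
python3 - <<'E'
from h import *
np.set_printoptions(precision=4,suppress=True)
d=cam('top','top12.png'); s=state(); print(s['ee_pos'],s['ft_force'])
c=d['color'][110:210,120:245,::-1]; cv2.imwrite('pics/crop12.png',cv2.resize(c,None,fx=6,fy=6,interpolation=cv2.INTER_CUBIC))
r=rack(d,(150,130,218,175)); print(r)
v=r[1]-[.5772,.0786]; print(v@[.9951,-.0993],v@[.0993,.9951])
print(rng(d,[[x,y] for x in(143,144,145,146) for y in(139,140,141,142)])[:,2].mean())
E
```

```text
time_s: 18.25
ee_pos: [0.6035, 0.2117, 0.2611]
orientation: [-3.14, 0.0, 1.473]
ft_force: [0.2, 0.4, -0.0]
width: 0.0004
time_s: 18.75
ee_pos: [0.582, -0.0088, 0.2801]
orientation: [-3.141, -0.001, 1.474]
ft_force: [1.8, -0.6, -0.1]
width: 0.0001
time_s: 19.15
ee_pos: [0.5741, -0.092, 0.28]
orientation: [-3.141, -0.001, 1.471]
ft_force: [0.0, 0.4, 0.1]
width: 0.0007
[ 0.5744 -0.0902  0.2799] [-0.366   0.4017 -0.5593]
(np.int64(15), array([0.5761, 0.0785]), np.float64(-5.43801113314403), np.float64(0.09667848933219092), np.float64(0.05062190986981409))
-0.0010647599284411982 -0.0002238672988804937
0.07078127520411365
```

View pics/crop12.png

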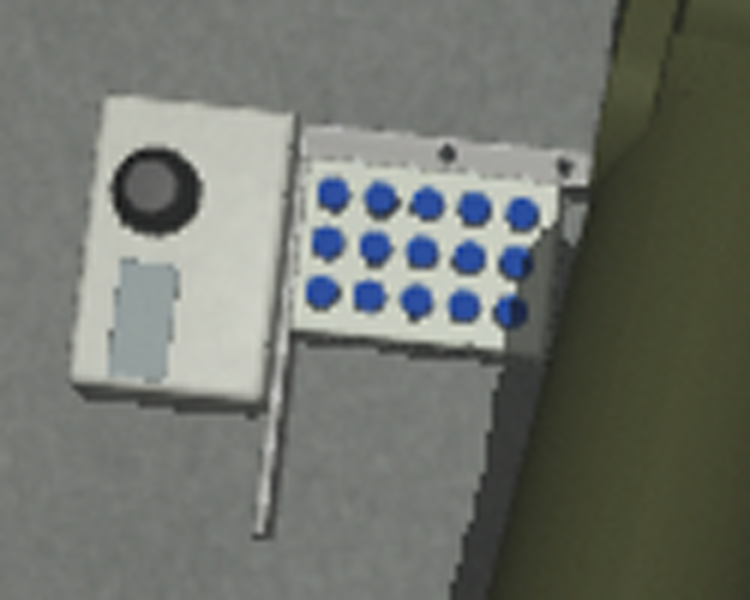

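View pics/top12.png

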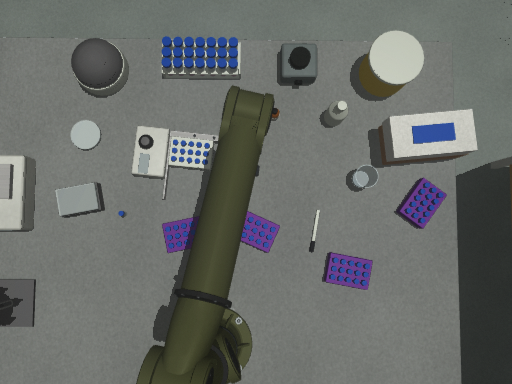

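The rack covers the inlay and is snug in the corner (crop pixels (295,160)–(555,355)). The key is back up at z 0.071, the other things stand where they were, and the arm is clear at 19 s.

```bash
python3 -c "
from h import *
print(workorder.job_done())"
```

```text
the job is handed in; nothing more can be done
None
```

The rack is home in the corner of the code reader and the scan key has been pressed and let go. I handed the job in at about 19 s.

**Rack:** I pushed it by its right side onto the side guide, straightening it on the way. I then pushed it along the guide to the end stop and pressed it lightly against the guide once more to square it. Contact forces rose to 10–18 N with no further movement at both the guide and the stop.

**Key:** I pressed it with the closed fingertips. It took about 5 N through roughly 6 mm of travel, then hit a hard stop. I pushed on to 36 N there, close to the 40 N limit and more than was needed. After release the depth image shows it back up at 71 mm.

**Last checks:**
- **Position:** the final top view puts the rack about 1 mm short of my home estimate along the guide and 0.2 mm off across it. That is within the 2 mm calibration, and the contact readings put it at the stop.
- **Squareness:** the rack's yaw measured -5.4°, against about -5.7° for the reader. I put that small difference down to measurement error.
- **Key location:** the top and side views disagreed by 3–10 mm on where the key is. I used the top view, and the press landed at the height it predicted.
- **Other objects:** those I could see in the top view looked unmoved. The arm partly hid the dropper bottle and the two nearest purple racks in that last picture, so I could not fully check them.

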